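# Shim the rocking shaker

## Robot

A 6-joint arm with a two-finger parallel gripper is mounted at the origin on the work surface. World frame = base frame: x ahead of the robot, y to its left, z up, the work surface at z = 0. Lengths are in m, angles in rad, forces in N, time in s.
With the tool pointing down it reaches from about 0.375 to 0.9 m from the base axis. Payload 3.1 kg.
Tool frame: the origin (TCP) lies midway between the tips of the shut fingers; the grasp point (between the pads) lies 19 mm behind it; z points along the fingers, y is the direction in which the jaws open and shut (so a half turn about z gives the same grasp; the last joint's range is limited). The gripper opens to 85 mm and grips with 20 to 120 N. Pads are 22 mm wide; open, the fingers measure 114 mm over their backs; the gripper's body (76 mm by 85 mm) begins 54 mm behind the grasp point. The pads swing forward as they close: fully open they stand 13 mm farther back than shut.
Start: joints at [-1.377, 0.527, 1.433, -0, 1.181, -0.178], TCP at [0.227, -0.582, 0.231] pointing down, gripper open.
Joint ranges: [-3.08, 3.08], [-0.75, 2.2], [0.22, 2.44], [-1.43, 4.57], [0, 2.65], [-2.85, 2.85]. Speed limits (rad/s): [2.79, 2.79, 3.14, 3.14, 3.14, 3.14].

## Interface

Orientations are given as a unit quaternion [x, y, z, w].
In Python, from station import manip gives the robot as it stands.
- The arm moves only by the tool servo_tool, never from a script. Its argument "motion" is a list of rows, each a list of 7 numbers: the shift along the tool's x, y, z in mm, then the turn, a rotation vector about the tool's x, y, z in rad, then the opening, from -1 (shut) to 1 (fully open), so that 0 is half open. In form: [[x, y, z, rx, ry, rz, hand], ...]. A call has 1 to 12 rows; each row shifts and turns the pose as measured when the row begins, along the tool's axes as they then stand; what a row does not reach is not made up. A row lasts 1/12 s, in which the tool goes at most 41.7 mm and 7.16 degrees, less where a joint would pass 70% of its speed; a pose out of reach is approached as far as the arm can. A call with a gripper value outside its range is refused whole. The fingers move at their own pace and stop on an object; "grip_force" is the grip in N (left out, the last holds). Time passes only in rows, so rows that do not move let the fingers close. It gives the time, the measured TCP pose, the force and the opening at its end, in the units of the state.
- manip.sense(): the state, without advancing time (a new reading comes with each control period).
- manip.snapshot(name): name is "scene" or "top" or "wrist"; returns a dict with "frame" (384x512x3 uint8, red, green, blue), "mtx" (3x3 intrinsics, pixels), "dist_coeffs" ([k1, k2, p1, p2, k3] as OpenCV has them; the pictures are not rectified), "world_from_camera" (4x4, takes a point from camera to world coordinates). Camera axes: x right, y up, looking along -z (the intrinsics and any distortion apply to the point x, -y, -z); pixel columns grow to the right and rows downward; lengths in m; the calibration is good to about 2 mm. A picture is of the moment at which its call begins. There is no depth.
- manip.sign_off(): hands the job in, once; it reports no verdict.
The state is a dict: "t": time; "q": joint angles; "qd": joint speeds; "tau": joint torques, N m; "tcp_pos": TCP position; "tool_rot": TCP orientation; "force": force on the tool from outside, world axes, zero at the start; "ft_torque": the same for the moment, N m; "finger_gap": opening from 0.0 (shut) to 1.0 (fully open).
Only numpy, scipy, OpenCV 4.12 (cv2) and the standard library are available. Lean on these libraries where they do the work, as an engineer would, in place of code of your own. Each camera call takes 0.05 s, during which the arm holds its last target.

## Task

The microplate shaker rocks because its red foot is too short. Push the orange wedge along the bench, nose first, under that foot until it is snug and the shaker sits level without rocking; do not grip or lift the wedge or shove the shaker along. Then, to prove it, press down on the yellow pad above that foot with the fingertips, about 5 to 10 newtons, and finish while still pressing, with the wedge no longer touched and the other things on the bench left alone.

Things in the scene. Friction and masses are not known exactly. Their poses are not given: they have to be found in the camera images.
- shaker: Microplate shaker, 2 to 3 kg, loose: white box with blue lower edge, 200 (x) by 214 (y) mm, underside 28 mm and top 68 mm above the bench; a microplate on top (to 92 mm high) spans x -83..+53, y -90..+10 mm. Origin on the bench plane under its centre, z up. Four ball feet at x +-78, y +-85 mm: three black, and a short red one at (+78, +85), where 2 to 6 N down makes it rock.
- pad: Yellow round press pad on the shaker's top, over the short foot (shaker x +75, y +82 mm), 36 mm across, 4 mm thick. Origin at the centre of its underside, so the face to press is 4 mm above it (72 mm above the bench). Part of the shaker.
- foot_tip (a point): Lowest point of the shaker's red short foot, a ball end of 14 mm radius, 22 mm in from the shaker's +y side. Its height above the bench is the gap to be filled, 5 to 10 mm.
- wedge: Orange wedge shim, about 80 g, loose, flat on the bench beyond the shaker's +y side, nose towards it; 130 mm long (x), 50 mm wide (y). Origin on its underside at mid-length, +x to the nose. Nose (x +65) 2 mm thick, top rises evenly to 16 mm at x -35; from there to x -65 a block 24 mm tall. Friction about 0.6: it stays where it is left.
- heel (a point): Centre of the wedge's flat upright heel face (50 mm wide, 24 mm tall), the place to push; this point is 12 mm above the bench at wedge x -65 mm. Sliding the wedge takes under 1 N; once the foot bears on the ramp the resistance climbs, and at about 3 to 6 N it is snug. Well above 10 N it jacks the corner up or shoves the shaker.
- reagent_bottle: Bystander, loose, not part of the job: white plastic reagent bottle, 62 mm across, 165 mm tall, blue cap. Origin under its centre.
- amber_bottle: Bystander, loose, not part of the job: amber glass bottle, 54 mm across, 130 mm tall, black cap. Origin under its centre.
- tip_box: Bystander, loose, not part of the job: blue pipette-tip box with clear lid, 85 x 120 x 67 mm. Origin under its centre.
- beaker: Bystander, loose, not part of the job: open glass beaker, 68 mm across, 85 mm tall. Origin under its centre.
- spanner: Bystander, loose, not part of the job: small open-ended steel spanner, 140 mm long, lying flat. Origin under its centre.
- sample_jar: Bystander, loose, not part of the job: clear jar with a red cap, 56 mm across, 60 mm tall. Origin under its centre.
- lid_block: Bystander, loose, not part of the job: grey microplate-shaped lid block, 127 x 85 x 16 mm, lying flat. Origin under its centre.
There are look-alikes about, which are no part of the job. There is more than one size of the wedge; the one meant has the size given above.

How it is judged:
On the way, in this order (a step that is already met when the one before it is completed fails the run):
1. the wedge's ramp is under the short foot, before the pad is pressed (x of foot_tip in the frame of wedge between -0.035 and 0.06 m and y of foot_tip in the frame of wedge between -0.022 and 0.022 m and contact force between the fingers and pad below 0.5 N), for 0.2 s.
2. the pad is pressed and the shaker does not rock (contact force between the fingers and pad above 3 N and angle between shaker's own z axis and vertical below 0.015 rad), for 0.3 s.
At the end, for the whole second after the job is handed in: The fingers press the yellow pad with 3 to 25 N; the shaker stays within 0.015 rad of level, at rest and within 20 mm of where it stood; the short foot bears on the wedge's ramp (over 1 N, within 22 mm of its centre line); the wedge lies flat, still and untouched by the fingers (all of step 2 and x of foot_tip in the frame of wedge between -0.035 and 0.06 m and y of foot_tip in the frame of wedge between -0.022 and 0.022 m and contact force between the fingers and pad below 25 N and contact force between wedge and shaker above 1 N and contact force between the fingers and wedge below 0.3 N and angle between wedge's own z axis and vertical below 0.05 rad and linear speed of each of wedge, shaker below 0.01 m/s and height (world z) of shaker below 0.006 m and distance of shaker from where it was at the start of the episode below 0.02 m); the arm keeps its last pose, push and grip.
It fails at once if the wedge is lifted or tipped up (height (world z) of wedge above 0.008 m or angle between wedge's own z axis and vertical above 0.2 rad).
It fails at once if the wedge is squeezed or shoved with more than 25 N (contact force between the fingers and wedge above 25 N).
It fails at once if the shaker is lifted, or shoved more than 25 mm (height (world z) of shaker above 0.012 m or distance of shaker from where it was at the start of the episode above 0.025 m).
It fails at once if the pad is pressed with more than 30 N (contact force between the fingers and pad above 30 N).
It fails at once if a bystander is moved more than 20 mm (distance of any of reagent_bottle, amber_bottle, tip_box, beaker, spanner, sample_jar, lid_block from where it was at the start of the episode above 0.02 m).
It also fails if it takes over 48 s, if anything falls off the work surface, if the arm or the gripper's body presses on something with over 40 N, if the wrist force passes 120 N, or if a joint passes its speed limit or range.

## Working session

There is one attempt and no reset: what is moved stays moved. The work goes in short steps, Python scripts to look and compute and a tool call to move; the robot and the scene stay as the last step left them, time stands still between calls to the robot, and variables do not carry over. Pictures are saved under pics/ and viewed, and the job is handed in when it is done.

Besides the shell and the picture viewer there is one more tool, called after "Call:" in YAML: its name, and indented under it one key for each argument. servo_tool: Moves the arm, as the interface text tells. Its arguments: {"type":"object","properties":{"motion":{"type":"array"},"grip_force":{"type":"number"}},"required":["motion"]}

```bash
mkdir -p pics
cat > h.py <<'E'
import numpy as np, cv2, pickle
from station import manip
def snap(n,f):
    s=manip.snapshot(n); pickle.dump(s,open(f'pics/{f}.pkl','wb')); cv2.imwrite(f'pics/{f}.png',cv2.cvtColor(s['frame'],cv2.COLOR_RGB2BGR)); return s
def load(f): return pickle.load(open(f'pics/{f}.pkl','rb'))
def ray(s,uv):
    p=cv2.undistortPoints(np.array([[uv]],float),np.array(s['mtx'],float),np.array(s['dist_coeffs'],float))[0,0]
    T=np.array(s['world_from_camera']); d=T[:3,:3]@np.array([p[0],-p[1],-1.]); return T[:3,3],d
def onz(s,uv,z):
    o,d=ray(s,uv); return o+d*(z-o[2])/d[2]
def proj(s,P):
    T=np.linalg.inv(np.array(s['world_from_camera'])); c=T[:3,:3]@np.array(P,float)+T[:3,3]
    q=np.array([[c[0],-c[1],-c[2]]]); return cv2.projectPoints(q,np.zeros(3),np.zeros(3),np.array(s['mtx'],float),np.array(s['dist_coeffs'],float))[0][0,0]
E
python3 - <<'E'
from h import *
for n in ['scene','top','wrist']: 
    s=snap(n,n+'0'); print(n,np.round(s['world_from_camera'],3).tolist())
print(manip.sense())
a=[cv2.imread(f'pics/{n}0.png') for n in ['scene','top']]
E
```

```text
scene [[0.397, -0.639, 0.659, 1.399], [0.918, 0.275, -0.287, -0.369], [0.002, 0.719, 0.695, 0.918], [0.0, 0.0, 0.0, 1.0]]
top [[-0.024, 0.99, -0.137, 0.406], [-1.0, -0.027, -0.016, -0.014], [-0.02, 0.136, 0.99, 1.519], [0.0, 0.0, 0.0, 1.0]]
wrist [[0.363, 0.9, 0.243, 0.289], [-0.932, 0.351, 0.094, -0.557], [-0.001, -0.26, 0.965, 0.373], [0.0, 0.0, 0.0, 1.0]]
{'t': 0.15, 'q': array([-1.37751533e+00,  5.28281690e-01,  1.43362025e+00, -1.01584525e-05,
        1.18135930e+00, -1.78481865e-01]), 'qd': array([ 2.87605765e-04, -2.84069586e-03, -2.51155203e-03,  5.57570765e-04,
        7.17420930e-05,  7.76985021e-04]), 'tau': array([ 1.93220712e-04, -4.42745626e+01, -1.78275633e+01, -2.71547087e-04,
        5.63065347e-03, -4.14463557e-06]), 'tcp_pos': array([ 0.22696576, -0.58174923,  0.23053664]), 'tool_rot': array([ 9.82773033e-01,  1.84814688e-01, -1.08705455e-05, -8.34238900e-04]), 'force': array([0.76966626, 0.32732108, 1.30979746]), 'ft_torque': array([ 0.00874571, -0.02638963,  0.0127598 ]), 'finger_gap': 0.9972509575385835}
```

View pics/scene0.png

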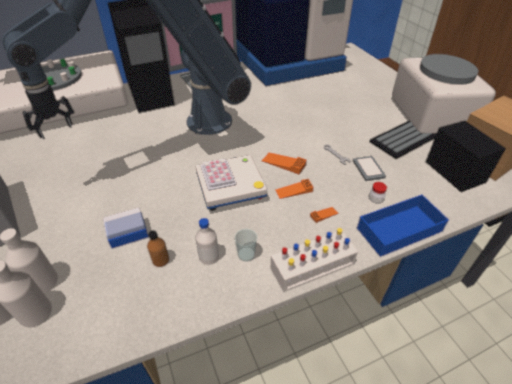

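View pics/top0.png

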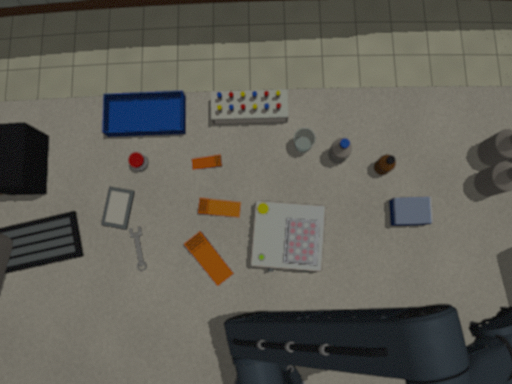

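View pics/wrist0.png

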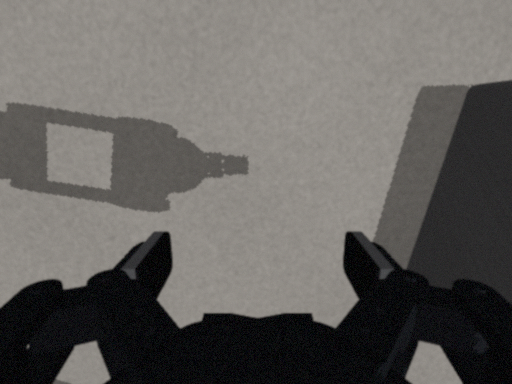

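The scene and top views show three orange wedges. In the top view they are at about (207,162), small; (219,208), medium and aligned with the yellow pad at (263,209); and (209,258), large. I'll measure each one and enlarge the crop.

Run:
```python
from h import *
s=load('top0'); f=s['frame']; hsv=cv2.cvtColor(f,cv2.COLOR_RGB2HSV)
def comps(m,amin):
    c,_=cv2.findContours(m,cv2.RETR_EXTERNAL,cv2.CHAIN_APPROX_NONE); return [x for x in c if cv2.contourArea(x)>amin]
m=cv2.inRange(hsv,(5,150,80),(18,255,255))
for c in comps(m,60):
    pts=np.array([onz(s,p[0],0.010)[:2] for p in c],np.float32)
    r=cv2.minAreaRect(pts*1000); print('orange',np.round(c.mean((0,1))),np.round(r[0]),np.round(r[1]),r[2], np.round(cv2.boxPoints(r)).tolist())
m=cv2.inRange(hsv,(22,120,80),(38,255,255))
for c in comps(m,15):
    mm=cv2.moments(c);u=(mm['m10']/mm['m00'],mm['m01']/mm['m00']);print('yellow',np.round(u,1),cv2.contourArea(c),np.round(onz(s,u,0.072),4))
cv2.imwrite('pics/top0crop.png',cv2.resize(cv2.cvtColor(f[140:290,170:340],cv2.COLOR_RGB2BGR),None,fx=4.5,fy=4,interpolation=cv2.INTER_CUBIC))
s=load('scene0');f=s['frame'];cv2.imwrite('pics/scene0crop.png',cv2.resize(cv2.cvtColor(f[140:240,190:350],cv2.COLOR_RGB2BGR),None,fx=5,fy=5,interpolation=cv2.INTER_CUBIC))
```

```text
orange [208. 258.] [404. 178.] [166.  64.] 37.1752815246582 [[318.0, 154.0], [357.0, 102.0], [490.0, 203.0], [451.0, 254.0]]
orange [219. 207.] [563. 142.] [129.  48.] 83.41597747802734 [[532.0, 81.0], [580.0, 76.0], [594.0, 204.0], [546.0, 209.0]]
orange [206. 162.] [709. 180.] [35. 90.] 7.398265838623047 [[685.0, 223.0], [697.0, 133.0], [732.0, 138.0], [720.0, 227.0]]
yellow [262.5 208.1] 75.0 [0.55   0.0045 0.072 ]
```

View pics/top0crop.png

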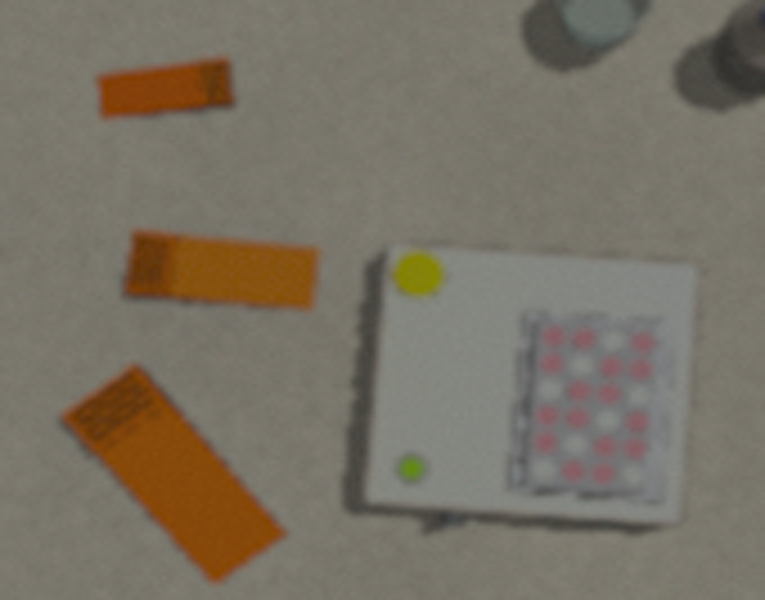

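View pics/scene0crop.png

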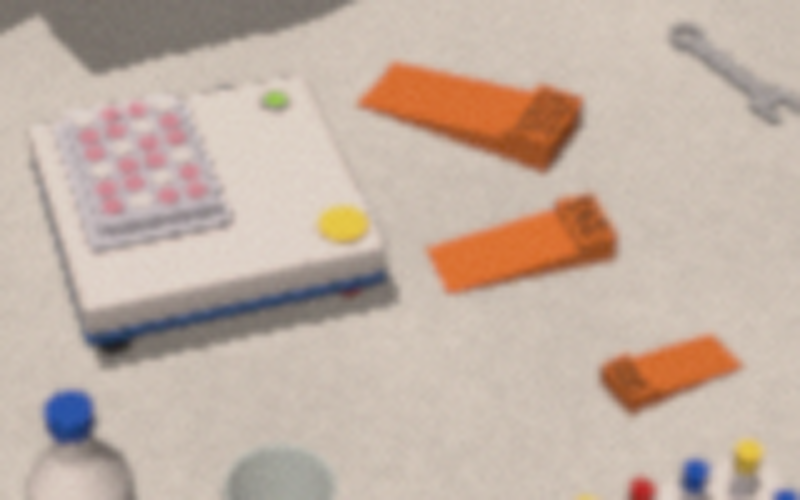

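The wedge at (219,208) measures about 129x48 mm, so it is the target. The other two measure 90x35 mm and 166x64 mm. Next I need the shaker's yaw and the foot position.

Run:
```python
from h import *
s=load('top0'); f=s['frame']
# corners of top from crop (scale 4.5,4)
for nm,c in dict(padc=(388,243),tr=(695,264),bl=(362,500),br=(682,522)).items():
    print(nm,np.round(onz(s,(170+c[0]/4.5,140+c[1]/4),0.068)*1000))
for nm,c,z in [('heelL',(133,232),.024),('heelR',(125,295),.024),('noseR',(314,308),.002),('noseL',(317,250),.002)]:
    print(nm,np.round(onz(s,(170+c[0]/4.5,140+c[1]/4),z)*1000))
s2=load('scene0')
for nm,c,z in [('pad',(343,224),.072),('heelA',(595,195),.024),('heelB',(615,237),.024),('noseA',(430,248),.002),('noseB',(450,292),.002)]:
    print('scene',nm,np.round(onz(s2,(190+c[0]/5,140+c[1]/5),z)*1000))
```

```text
padc [573.  23.  68.]
tr [ 552. -182.   68.]
bl [382.  45.  68.]
br [ 360. -166.   68.]
heelL [592. 201.  24.]
heelR [542. 207.  24.]
noseR [531.  77.   2.]
noseL [577.  75.   2.]
scene pad [555.   3.  72.]
scene heelA [552. 208.  24.]
scene heelB [598. 199.  24.]
scene noseA [535.  82.   2.]
scene noseB [582.  75.   2.]
```

Call:
servo_tool:
  motion:
    - [0,0,0,0,0,-0.12,-1]
    - [0,-40,0,0,0,-0.12,-1]
    - [0,-40,0,0,0,-0.12,-1]
    - [10,-40,0,0,0,-0.12,-1]
    - [15,-37,0,0,0,-0.12,-1]
    - [20,-35,0,0,0,-0.12,-1]
    - [25,-30,0,0,0,-0.12,-1]
    - [30,-28,0,0,0,-0.12,-1]
    - [35,-20,0,0,0,-0.08,-1]
    - [38,-15,0,0,0,0,-1]
    - [38,-15,0,0,0,0,-1]
    - [38,-15,0,0,0,0,-1]

```text
t: 1.15
tcp_pos: [0.0499, -0.1732, 0.2239]
tool_rot: [0.743, 0.669, -0.001, 0.001]
force: [-2.6, 0.4, 1.3]
finger_gap: -0.002
```

The clicks from both views agree. The foot is at about (555,6), the heel at (571,204), the wedge points along ~84 deg and the shaker yaw is ~-6 deg. I'll go to the approach spot behind the heel.

Call:
servo_tool:
  motion:
    - [28,29,0,0,0,-0.026,-1]
    - [28,29,0,0,0,0,-1]
    - [28,29,0,0,0,0,-1]
    - [28,29,0,0,0,0,-1]
    - [28,29,0,0,0,0,-1]
    - [28,29,0,0,0,0,-1]
    - [28,29,0,0,0,0,-1]
    - [28,29,0,0,0,0,-1]
    - [28,29,0,0,0,0,-1]
    - [28,29,0,0,0,0,-1]
    - [28,29,0,0,0,0,-1]
    - [28,29,0,0,0,0,-1]

```text
t: 2.15
tcp_pos: [0.3676, 0.0447, 0.2224]
tool_rot: [0.768, 0.64, -0.005, 0.006]
force: [0.6, -1.1, 0.4]
finger_gap: 0.002
```

Call:
servo_tool:
  motion:
    - [26,20,0,0,0,-0.04,-1]
    - [26,20,0,0,0,-0.04,-1]
    - [26,20,0,0,0,-0.02,-1]
    - [26,20,0,0,0,0,-1]
    - [26,20,0,0,0,0,-1]
    - [26,20,0,0,0,0,-1]
    - [26,20,0,0,0,0,-1]
    - [20,12,0,0,0,0,-1]
    - [10,6,0,0,0,0,-1]
    - [0,0,0,0,0,0,-1]

```text
t: 2.98
tcp_pos: [0.5589, 0.2603, 0.2162]
tool_rot: [0.729, 0.685, -0.003, 0.007]
force: [0.3, -0.0, 0.1]
finger_gap: -0.002
```

Run:
```python
from h import *
from scipy.spatial.transform import Rotation as R
for n in ['wrist','scene','top']: snap(n,n+'1')
s=manip.sense(); print(s['t'],s['tcp_pos'],s['force']); print(np.round(R.from_quat(s['tool_rot']).as_matrix(),3))
```

```text
3.1333 [0.55637305 0.25753194 0.2161998 ] [-0.23040517 -0.62861951  0.13579652]
[[ 0.065  0.998  0.001]
 [ 0.998 -0.065 -0.016]
 [-0.016  0.002 -1.   ]]
```

View pics/wrist1.png

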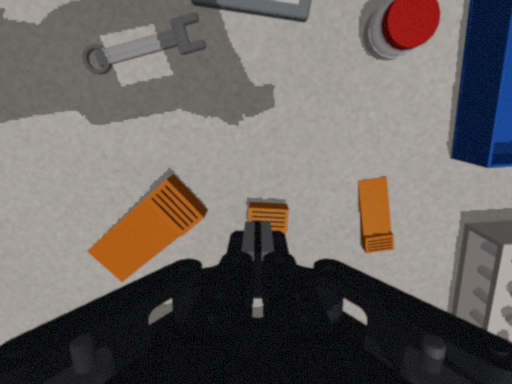

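The wrist view shows the heel end of the target wedge at (249..288, 203), just beyond the shut fingertips at (258,225). I'll use it to refine the heel position.

Run:
```python
from h import *
s=load('wrist1'); f=s['frame']
cv2.imwrite('pics/wrist1crop.png',cv2.resize(cv2.cvtColor(f[170:270,200:330],cv2.COLOR_RGB2BGR),None,fx=6,fy=6,interpolation=cv2.INTER_CUBIC))
hsv=cv2.cvtColor(f,cv2.COLOR_RGB2HSV)
m=cv2.inRange(hsv,(5,150,60),(18,255,255))[:235,235:300]
ys,xs=np.nonzero(m)
for y in range(198,228,2):
    x=xs[ys==y]+235
    if len(x): print(y,x.min(),x.max(),[np.round(onz(s,(u,y),.024)[:2]*1000).tolist() for u in(x.min(),x.max())], np.round(onz(s,(x.mean(),y),0)[:2]*1000))
```

```text
204 250 284 [[549.0, 214.0], [591.0, 211.0]] [570. 204.]
206 250 286 [[549.0, 211.0], [593.0, 208.0]] [571. 201.]
208 249 286 [[547.0, 209.0], [593.0, 206.0]] [570. 199.]
210 249 287 [[547.0, 206.0], [594.0, 203.0]] [571. 196.]
212 249 287 [[547.0, 204.0], [594.0, 200.0]] [571. 193.]
214 249 287 [[547.0, 201.0], [594.0, 198.0]] [571. 190.]
216 249 287 [[546.0, 198.0], [594.0, 195.0]] [571. 187.]
218 249 287 [[546.0, 196.0], [594.0, 192.0]] [570. 184.]
220 249 286 [[546.0, 193.0], [592.0, 190.0]] [570. 182.]
222 271 286 [[573.0, 188.0], [592.0, 187.0]] [584. 178.]
224 271 286 [[573.0, 186.0], [592.0, 184.0]] [584. 175.]
226 272 286 [[574.0, 183.0], [592.0, 182.0]] [585. 172.]
```

View pics/wrist1crop.png

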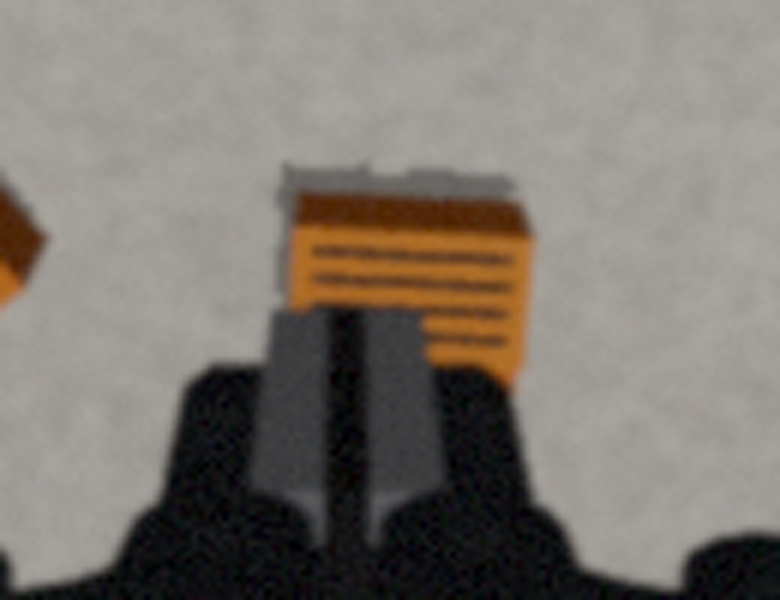

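Call:
servo_tool:
  motion:
    - [-4,5,30,0,0,0,-1]
    - [-5,5,35,0,0,0,-1]
    - [-4,4,35,0,0,0,-1]
    - [-3,3,35,0,0,0,-1]
    - [0,0,30,0,0,0,-1]
    - [0,0,15,0,0,0,-1]
    - [0,0,0,0,0,0,-1]
    - [0,0,0,0,0,0,-1]

```text
t: 3.8
tcp_pos: [0.5706, 0.2276, 0.0362]
tool_rot: [0.732, 0.681, -0.005, 0.008]
force: [-0.5, 0.4, 1.2]
finger_gap: -0.0
```

Run:
```python
from h import *
from scipy.spatial.transform import Rotation as R
s=manip.sense(); print(s['t'],s['tcp_pos'],s['force']); print(np.round(R.from_quat(s['tool_rot']).as_matrix(),3))
```

```text
3.8 [0.57057593 0.22764291 0.03624894] [-0.46326454  0.3782827   1.19276625]
[[ 0.073  0.997  0.004]
 [ 0.997 -0.073 -0.017]
 [-0.017  0.005 -1.   ]]
```

Call:
servo_tool:
  motion:
    - [6,2,12,0,0.017,0,-1]
    - [2,0,12,0,0,0,-1]
    - [0,0,0,0,0,0,-1]
    - [0,0,0,0,0,0,-1]

```text
t: 4.13
tcp_pos: [0.5756, 0.2352, 0.0148]
tool_rot: [0.733, 0.68, 0.005, 0.003]
force: [-0.3, 0.1, -0.2]
finger_gap: -0.002
```

```bash
cat > st.py <<'E'
from h import *
from scipy.spatial.transform import Rotation as R
s=manip.sense(); print(s['t'],s['tcp_pos'],s['force']); print(np.round(R.from_quat(s['tool_rot']).as_matrix(),3))
E
python3 st.py; python3 -c "
from h import *
snap('wrist','wrist2');snap('scene','scene2')"
```

```text
4.1333 [0.57560261 0.23522465 0.01478837] [-0.30493026  0.11647138 -0.22678693]
[[ 0.075  0.997  0.012]
 [ 0.997 -0.075  0.003]
 [ 0.004  0.012 -1.   ]]
```

View pics/wrist2.png

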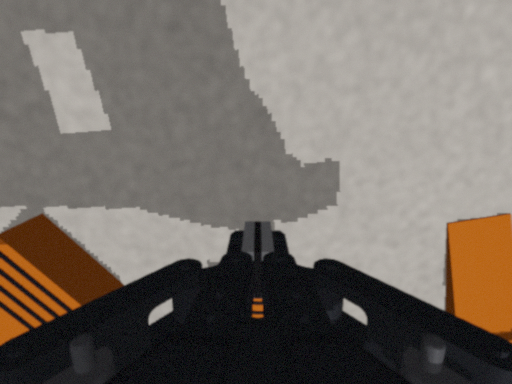

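The heel is lined up ahead of the fingers, and the wrist image shows only the bench beside them. I'll push in moderate steps.

Call:
servo_tool:
  motion:
    - [-8,-2,1,0,0,0,-1]
    - [-8,-1,1,0,0,0,-1]
    - [-8,0,1,0,0,0,-1]
    - [-8,0,0,0,0,0,-1]
    - [-9,0,0,0,0,0,-1]
    - [-9,0,0,0,0,0,-1]
    - [-9,0,0,0,0,0,-1]
    - [-9,0,0,0,0,0,-1]
    - [0,0,0,0,0,0,-1]

```text
t: 4.98
tcp_pos: [0.5677, 0.1605, 0.0137]
tool_rot: [0.733, 0.68, 0.007, 0.004]
force: [-0.2, -0.2, 0.3]
finger_gap: 0.003
```

```bash
python3 st.py; python3 -c "
from h import *
s=snap('top','top3');snap('scene','scene3')
f=s['frame'];cv2.imwrite('pics/top3crop.png',cv2.resize(cv2.cvtColor(f[170:270,170:330],cv2.COLOR_RGB2BGR),None,fx=5,fy=5,interpolation=cv2.INTER_CUBIC))"
```

```text
4.9833 [0.5677069  0.16049795 0.01371867] [-0.15120477 -0.24165203  0.33442527]
[[ 0.075  0.997  0.016]
 [ 0.997 -0.075  0.003]
 [ 0.004  0.015 -1.   ]]
```

View pics/top3crop.png

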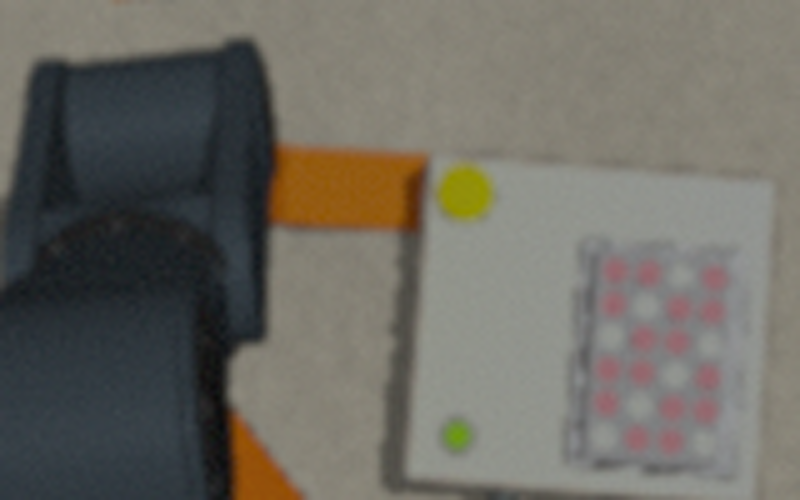

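View pics/scene3.png

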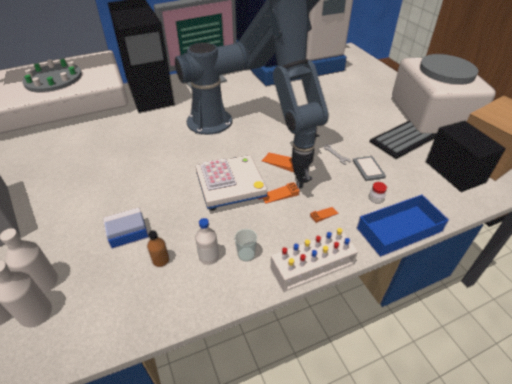

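The nose at crop (425,190) is just entering under the shaker edge and is centred on the pad at (465,192). I'll keep pushing, more slowly.

Call:
servo_tool:
  motion:
    - [-6,0,0,0,0,0,-1]
    - [-6,0,0,0,0,0,-1]
    - [-6,0,0,0,0,0,-1]
    - [-6,0,0,0,0,0,-1]
    - [-4,0,0,0,0,0,-1]
    - [-3,0,0,0,0,0,-1]

```text
t: 5.58
tcp_pos: [0.566, 0.1301, 0.0138]
tool_rot: [0.732, 0.681, 0.008, 0.004]
force: [-0.5, 0.6, 0.3]
finger_gap: -0.002
```

Call:
servo_tool:
  motion:
    - [-2,0,0,0,0,0,-1]
    - [-2,0,0,0,0,0,-1]
    - [-2,0,0,0,0,0,-1]

```text
t: 5.83
tcp_pos: [0.5656, 0.1231, 0.0138]
tool_rot: [0.732, 0.681, 0.008, 0.004]
force: [0.2, 1.5, -0.4]
finger_gap: -0.002
```

Call:
servo_tool:
  motion:
    - [-2,0,0,0,0,0,-1]
    - [-2,0,0,0,0,0,-1]

```text
t: 6.0
tcp_pos: [0.5654, 0.1191, 0.0138]
tool_rot: [0.732, 0.681, 0.008, 0.004]
force: [0.4, 2.7, -0.7]
finger_gap: 0.0
```

Call:
servo_tool:
  motion:
    - [-1,0,0,0,0,0,-1]
    - [-1,0,0,0,0,0,-1]

```text
t: 6.17
tcp_pos: [0.5654, 0.118, 0.0139]
tool_rot: [0.733, 0.681, 0.009, 0.004]
force: [0.7, 5.2, 0.2]
finger_gap: 0.006
```

```bash
python3 -c "
from h import *
s=snap('scene','scene4');print(manip.sense()['force'],manip.sense()['tcp_pos'])
f=s['frame'];cv2.imwrite('pics/scene4crop.png',cv2.resize(cv2.cvtColor(f[145:225,190:320],cv2.COLOR_RGB2BGR),None,fx=6,fy=6,interpolation=cv2.INTER_CUBIC))"
```

```text
[ 0.36865957  3.72475878 -0.26878089] [0.56544256 0.11790461 0.01388529]
```

View pics/scene4crop.png

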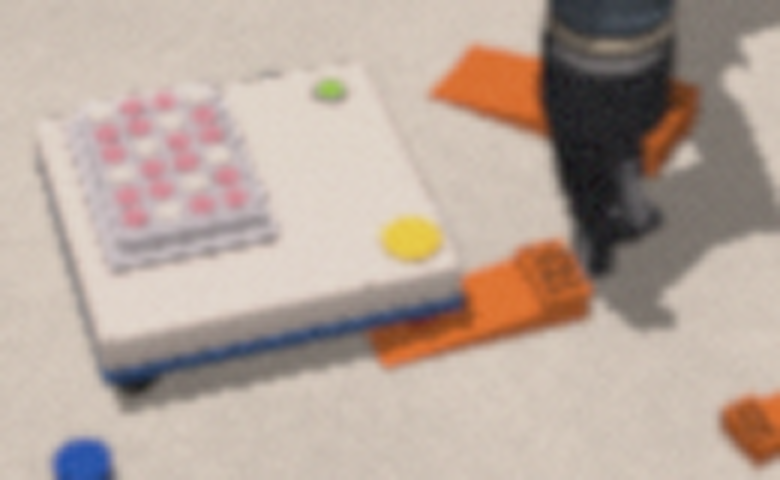

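The nose has passed under the foot and out to crop (375,355). The pad has not shifted from (258.7,184.8). The force is about 4 to 5 N, so I'll give one more small nudge.

Call:
servo_tool:
  motion:
    - [-1,0,0,0,0,0,-1]
    - [-1,0,0,0,0,0,-1]

```text
t: 6.38
tcp_pos: [0.5655, 0.1174, 0.0139]
tool_rot: [0.733, 0.681, 0.01, 0.004]
force: [0.9, 7.0, 0.3]
finger_gap: 0.002
```

About 7 N at the peak, so it is snug. I'll retreat, lift, and check.

Call:
servo_tool:
  motion:
    - [5,0,0,0,0,0,-1]
    - [12,0,0,0,0,0,-1]
    - [0,0,-20,0,0,0,-1]
    - [0,0,-30,0,0,0,-1]
    - [0,0,-30,0,0,0,-1]
    - [0,0,-20,0,0,0,-1]
    - [0,0,0,0,0,0,-1]
    - [0,0,0,0,0,0,-1]

```text
t: 7.05
tcp_pos: [0.5627, 0.136, 0.1158]
tool_rot: [0.731, 0.683, 0.005, 0.003]
force: [-1.1, -0.1, -0.5]
finger_gap: -0.0
```

```bash
python3 st.py
python3 - <<'E'
from h import *
for n in ['top','scene','wrist']:
    s=snap(n,n+'5');f=s['frame'];hsv=cv2.cvtColor(f,cv2.COLOR_RGB2HSV)
    for nm,lo,hi,z in [('yellow',(22,120,80),(34,255,255),.072),('orange',(5,150,80),(18,255,255),.01)]:
        c,_=cv2.findContours(cv2.inRange(hsv,lo,hi),cv2.RETR_EXTERNAL,cv2.CHAIN_APPROX_NONE)
        for x in c:
            if cv2.contourArea(x)<25: continue
            m=cv2.moments(x);u=(m['m10']/m['m00'],m['m01']/m['m00']);print(n,nm,np.round(u,1),cv2.contourArea(x),np.round(onz(s,u,z)*1000,1))
for n in ['top0','scene0']:
    s=load(n);hsv=cv2.cvtColor(s['frame'],cv2.COLOR_RGB2HSV);m=cv2.moments(cv2.inRange(hsv,(22,120,80),(34,255,255))[170:230,240:275],True)
    print(n,240+m['m10']/m['m00'],170+m['m01']/m['m00'])
E
```

```text
7.05 [0.56269142 0.13598653 0.11577309] [-1.13549546 -0.07073709 -0.48720329]
[[ 0.068  0.998  0.012]
 [ 0.998 -0.068  0.002]
 [ 0.003  0.012 -1.   ]]
top yellow [262.5 208.1] 75.0 [550.    4.5  72. ]
top orange [225.6 271.8] 100.5 [361.5 124.3  10. ]
top orange [241.7 207.3] 315.0 [560.5  70.5  10. ]
top orange [206.5 161.8] 256.0 [708.9 179.9  10. ]
scene yellow [258.  184.3] 36.0 [552.2   2.2  72. ]
scene orange [157.4 252.1] 280.0 [ 652.  -380.5   10. ]
scene orange [322.8 213.9] 168.0 [714.1 172.7  10. ]
scene orange [272.2 195.5] 263.0 [564.6  52.2  10. ]
scene orange [282.8 161.9] 321.5 [408.4 172.   10. ]
wrist orange [262.2 222.6] 476.0 [566.4 102.6  10. ]
wrist orange [423.9 122. ] 4936.0 [709.1 183.7  10. ]
wrist orange [ 77.5 141.1] 14640.5 [414.  188.2  10. ]
top0 262.5 208.15555555555557
scene0 258.0851063829787 184.36170212765958
```

View pics/wrist5.png

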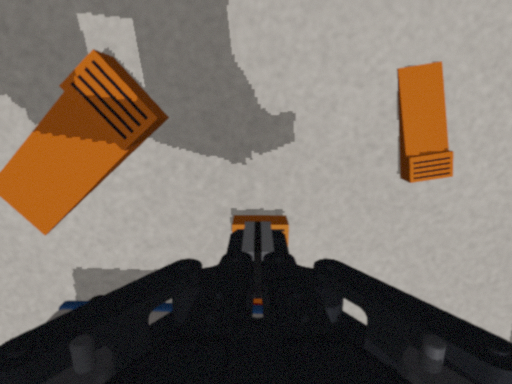

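View pics/scene5.png

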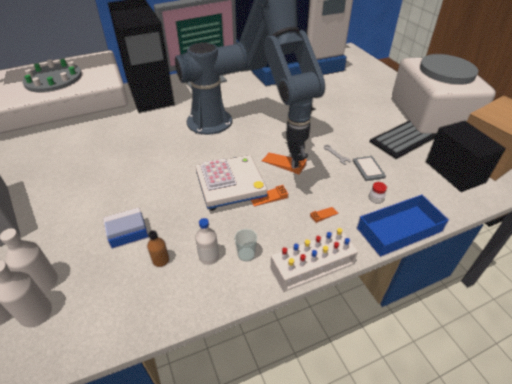

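The wedge stayed put, and the pad is in the same place in both views at about (551,4). I'll move over the pad.

Call:
servo_tool:
  motion:
    - [-22,0,0,0,0,0,-1]
    - [-28,0,0,0,0,0,-1]
    - [-28,0,0,0,0,0,-1]
    - [-26,0,0,0,0,0,-1]
    - [-16,0,5,0,0,0,-1]
    - [-6,0,6,0,0,0,-1]
    - [0,0,5,0,0,0,-1]
    - [0,0,0,0,0,0,-1]
    - [0,0,0,0,0,0,-1]

```text
t: 7.95
tcp_pos: [0.5464, 0.008, 0.0849]
tool_rot: [0.73, 0.684, -0.003, -0.006]
force: [0.4, -0.1, -0.2]
finger_gap: 0.005
```

```bash
python3 st.py
```

```text
7.95 [0.5464308  0.00803247 0.08488568] [ 0.44051234 -0.12574375 -0.18733298]
[[ 0.066  0.998 -0.013]
 [ 0.998 -0.065  0.005]
 [ 0.005 -0.013 -1.   ]]
```

Next I correct by about 5 mm in x and -4 mm in y, come down close, then press in small steps.

Call:
servo_tool:
  motion:
    - [-3,5,3,0,0,0,-1]
    - [0,1,3,0,0,0,-1]
    - [0,0,2,0,0,0,-1]
    - [0,0,0,0,0,0,-1]

```text
t: 8.28
tcp_pos: [0.5527, 0.0079, 0.0755]
tool_rot: [0.728, 0.685, -0.003, -0.007]
force: [-0.6, 0.1, 0.7]
finger_gap: -0.0
```

Call:
servo_tool:
  motion:
    - [0,0,1,0,0,0,-1]
    - [0,0,1,0,0,0,-1]

```text
t: 8.45
tcp_pos: [0.553, 0.0087, 0.0736]
tool_rot: [0.728, 0.686, -0.003, -0.007]
force: [-0.9, 0.4, 0.1]
finger_gap: 0.001
```

Call:
servo_tool:
  motion:
    - [-5,0,0,0,0,0,-1]
    - [0,0,0,0,0,0,-1]
    - [0,0,1,0,0,0,-1]

```text
t: 8.7
tcp_pos: [0.5527, 0.0037, 0.0728]
tool_rot: [0.728, 0.686, -0.002, -0.006]
force: [-0.7, 0.4, 0.3]
finger_gap: 0.001
```

Call:
servo_tool:
  motion:
    - [0,0,1,0,0,0,-1]
    - [0,0,0,0,0,0,-1]

```text
t: 8.87
tcp_pos: [0.5527, 0.0033, 0.0719]
tool_rot: [0.728, 0.686, -0.002, -0.006]
force: [0.2, -0.6, 1.1]
finger_gap: -0.001
```

Call:
servo_tool:
  motion:
    - [0,0,1,0,0,0,-1]

```text
t: 8.95
tcp_pos: [0.5529, 0.0033, 0.0714]
tool_rot: [0.728, 0.686, -0.002, -0.006]
force: [-2.8, 1.3, 12.3]
finger_gap: -0.001
```

Call:
servo_tool:
  motion:
    - [0,0,1,0,0,0,-1]

```text
t: 9.03
tcp_pos: [0.553, 0.0033, 0.0714]
tool_rot: [0.728, 0.686, -0.002, -0.006]
force: [-2.7, -0.4, 11.8]
finger_gap: 0.002
```

Call:
servo_tool:
  motion:
    - [0,0,0.7,0,0,0,-1]
    - [0,0,0.7,0,0,0,-1]
    - [0,0,0.7,0,0,0,-1]
    - [0,0,0.7,0,0,0,-1]

```text
t: 9.37
tcp_pos: [0.5529, 0.0033, 0.0715]
tool_rot: [0.728, 0.686, -0.002, -0.005]
force: [-2.6, -0.2, 7.7]
finger_gap: 0.002
```

Run:
```python
from h import *
for i in range(4):
    s=snap('scene','scene6'); print(manip.sense()['force'],manip.sense()['tcp_pos'])
f=s['frame'];cv2.imwrite('pics/scene6crop.png',cv2.resize(cv2.cvtColor(f[145:225,190:320],cv2.COLOR_RGB2BGR),None,fx=6,fy=6,interpolation=cv2.INTER_CUBIC))
```

```text
[-2.12911354  0.11413391  7.47789566] [0.55287885 0.00330409 0.07151418]
[-2.08604912  0.89825412  6.63442951] [0.55290875 0.00331623 0.07153443]
[-2.5738362  -0.50018527  6.05247494] [0.55290566 0.00331521 0.07153501]
[-1.93199249  0.57014092  7.2378117 ] [0.55291396 0.00329742 0.07153036]
```

View pics/scene6crop.png

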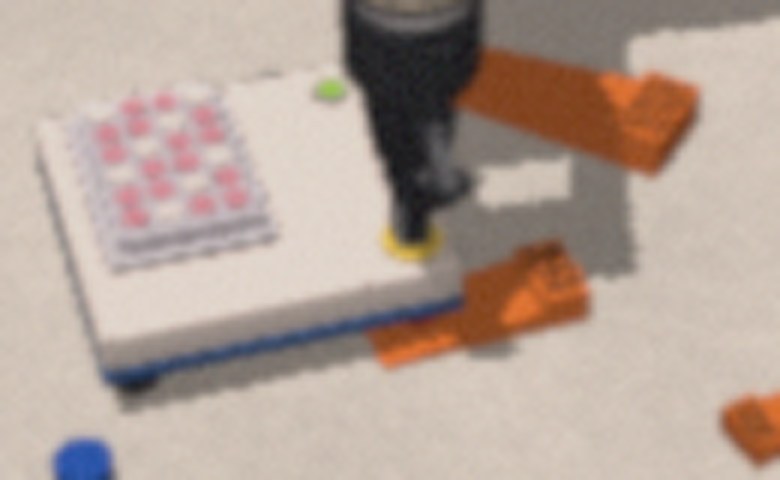

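The fingers are on the pad at crop (412,240) with a steady 6 to 7.5 N. The tip height stays at 71.5 mm, even under 12 N, so the shaker isn't rocking. I'm handing in.

Run:
```python
from h import *
print(manip.sign_off()); print(manip.sense()['force'],manip.sense()['tcp_pos'])
```

```text
the job is handed in; nothing more can be done
None
the job is handed in; nothing more can be done
```

I pushed the medium orange wedge (measured at about 129 x 48 mm) nose first under the red foot. I stopped when the push force peaked at about 7 N, slightly above the 3 to 6 N snug range. I then backed off and pressed the yellow pad with shut fingers, and handed in at about 9.6 s while still pressing.

- **Press:** the last readings were 6 to 7.5 N down, with about 2 N sideways. One earlier press step briefly reached about 12 N.
- **Rocking:** the fingertip height held at 71.4 to 71.5 mm at both press forces, so I saw no rocking. I did not measure the tilt angle directly.
- **Shaker and wedge:** before pressing, the pad was at the same pixels as at the start in both the top and scene views. In the last picture the wedge is still under the foot and clear of the fingers.
- **Bystanders:** I saw no sign that any had moved, though I did not measure their positions again.
- **Disagreement:** the top and scene views put the pad about 2 to 5 mm apart. I used a position between the two.

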